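Set test on a clamped mortar panel

ROBOT

A 7-joint arm with a two-finger parallel gripper is mounted at the origin on a cart in front of the work surface, level with it; the furniture and walls round the work are solid. World frame = base frame: x ahead of the robot, y to its left, z up, the work surface at z = 0. Lengths are in m, angles in rad, forces in N, time in s.
With the tool pointing down it reaches from about 0.4 to 0.875 m from the base axis. Payload 19.3 kg.
Tool frame: the origin (TCP) lies on the centre line of the jaws, within the pads' length; the fingertips stand 14 mm ahead of it and the grasp point (between the pads) lies 5 mm behind it (bot.tip_extent is the distance from the TCP to the fingertips, in m); z points along the fingers, y is the line along which they close (so a half turn about z gives the same grasp; the last joint's range is limited). The gripper opens to 85 mm and grips with 20 to 120 N. Pads are 22 mm wide; open, the fingers measure 114 mm over their backs; the gripper's body (76 mm by 85 mm) begins 54 mm behind the grasp point. The pads swing forward as they close: fully open they stand 13 mm farther back than shut.
Start: joints at [1.199, 0.521, -0.036, 1.599, 0.021, 1.021, -0.113], TCP at [0.186, -0.597, 0.245] pointing down, gripper open.
Joint ranges: [-2.91, 2.91], [-0.3, 2.13], [-1.5, 1.42], [0.17, 2.43], [-1.26, 4.41], [0.16, 1.93], [-2.52, 2.52]. Speed limits (rad/s): [1.89, 1.89, 2.39, 2.39, 3.01, 3.01, 3.01].

INTERFACE

Orientations are given as [roll, pitch, yaw] about the fixed x, y, z axes, in that order (R = Rz(yaw) Ry(pitch) Rx(roll)).
In Python, from workcell import monitor, grab_frame, camera_model, bot gives the robot as it stands.
- The arm moves only by the tool move_arm, never from a script. Its argument "moves" is a list of rows, each a list of 4 numbers: the shift along the world's x, y, z in mm, then the turn about the world's z in rad. A call has 1 to 12 rows; each row is the pose to reach, as a shift and turn from the pose commanded when the call began; what a row does not reach only later rows make up. A row lasts 1/8 s, in which the tool goes at most 62.5 mm and 10.7 degrees, less where a joint would pass 70% of its speed; a pose out of reach is approached as far as the arm can. A call with a gripper value outside its range is refused whole. "gripper" is the opening, from 0 (shut) to 1 (fully open), set as the call begins (left out, the last holds). The fingers move at their own pace and stop on an object; "newtons" is the grip in N (left out, the last holds). Time passes only in rows, so rows that repeat a pose let the fingers close. It gives the time, the measured TCP pose, the force, the opening and the grip force at its end, in the units of the state.
- monitor.observe(): the state, without advancing time (a new reading comes with each control period).
- grab_frame(name): name is "side" or "top"; returns the picture (480x640x3 uint8, blue, green, red); there is no depth.
- camera_model(name): a dict with "vfov" (degrees; the focal length in pixels is half the picture's height over the tangent of half this angle, whatever the lens; pixels are square), "cx", "cy" (the principal point, pixels), "k1" (the pictures are not rectified: a ray, as slopes to the right and down, at radius r is drawn at 1 + k1 r^2 times it, then the intrinsics apply), "R" (3x3) and "t" (3): a world point X has camera coordinates R X + t. Camera axes: x right, y down, z forward; pixel columns grow to the right and rows downward; lengths in m; the calibration is good to about 2 mm. A picture is of the moment at which its call begins. camera_model takes no time and is no camera call.
- bot.job_done(): hands the job in; it is judged then, once.
The state is a dict: "clock": time; "qpos": joint angles; "qd": joint speeds; "joint_efforts": joint torques, N m; "position": TCP position; "tool_rot": TCP orientation; "force": force on the tool from outside, world axes, zero at the start; "moment": the same for the moment, N m; "grip_width": finger opening in m; "finger_force": force on a finger pad.
Only numpy, scipy, OpenCV 4.12 (cv2) and the standard library are available. Lean on these libraries where they do the work, as an engineer would, in place of code of your own. Each camera call takes 0.05 s, during which the arm holds its last target. There are 200 camera calls.

TASK

Check whether the mortar of the test panel has set: first push the clamp's red handle down until the clamp locks on the panel, then take the pocket penetrometer out of its wooden block, stand it upright on the bare mortar inside the red ring and press it lightly until the red line on its plunger reaches the mouth of the barrel, never as far as its stop. Finish like this: your program ends while the gripper is still holding the penetrometer pressed there, upright and still, so that the reading can be taken. Leave the other things on the bench where they are.

Things in the scene. Friction and masses are not known exactly. Their poses are not given: they have to be found in the camera images.
- fixture: test holder: dark blue base plate 250 x 110 mm, fast on the bench, top at z 12 mm, with a nest for the panel at one end and a steel toggle clamp at the other. Origin: centre of the underside; x runs along the plate from clamp to nest, z up. The clamp's arm points to +x, its red handle to -x. Locked, the clamp stays below 85 mm; open, its raised arm reaches about 150 mm
- clamp_handle (a joint): turn of the clamp's handle against its arm, rad: about -2.1 wide open as at the start (handle up about 50 degrees, arm up), 0 locked. Push the handle down until it lies level, past its dead point, and stops; it then stays down by itself. Pushed slowly this takes under 8 N; a quick push knocks harder
- handle_grip (a point): point on the upper side of the red handle grip (round, 17 to 19 mm thick, 74 mm long), 30 mm from the free end, 90 mm from the pivot. About 120 mm above the bench when open; it comes down in an arc in the fixture's x-z plane, 43 mm outwards (fixture -x), to about 69 mm when locked
- clamp_foot: the black rubber foot at the end of the clamp's arm, 18 mm across, sprung on its spindle; origin: centre of its underside. Locked, it presses on the panel's green tile with about 7 N
- panel: test panel: tray of set grey mortar 116 x 84 mm, 14 mm thick, loose in the nest with about 1.5 mm play; a green hexagon tile is bedded in its clamp end, the other end is bare. Origin: centre of the underside, 60 mm along +x from the fixture's origin, 12 mm above the bench; z up
- test_spot (a point): centre of the red ring painted on the bare mortar (18 mm inside, 22 mm outside diameter), on the mortar's top, 26 mm above the bench. The mortar is hard
- penetrometer: pocket penetrometer, a slim gauge: aluminium barrel 20 mm thick, 110 mm long, held by the ribbed blue sleeve (21 mm thick, 44 to 88 mm above the mouth); 32 mm collar 18 to 23 mm above the mouth. Origin: centre of the barrel's mouth (lower end), z up the barrel. 0.13 kg. Stands upright in the block, hanging by its collar, mouth 32 mm above the bench
- plunger (a joint): how far the sprung plunger is pushed into the barrel, m: 0 fully out, 0.014 at its stop. The plunger sticks out 22 mm at rest; its spring gives 1.6 N at once and 0.8 N for each mm. The red line round the plunger meets the barrel's mouth at 0.008 (8 N)
- plunger_tip (a point): centre of the plunger's flat end, 6 mm in diameter, 22 mm below the barrel's mouth at rest
- tool_block: dark wooden block that holds the penetrometer, 60 x 60 mm, top 50 mm above the bench, on a steel foot plate 84 x 84 x 8 mm, fixed; one upright 19 mm hole in the middle. Origin: centre of the underside. The penetrometer is drawn straight up, at least 45 mm, to clear it
- tape: roll of masking tape lying flat, 96 mm across, 25 mm high; origin: centre of its underside
- glue: blue glue tube lying down, 166 x 49 x 33 mm; origin: centre of its underside
- cup: white mug, 92 mm across, 95 mm high; origin: centre of its underside
- shears: scissors with blue handles lying flat, 199 x 87 x 9 mm; origin: centre of the underside
Things that resemble listed ones, but are neither listed nor needed, are in the scene too. Of the things like the tool_block, leave any that is green; of the rest the larger one is meant.

How it is judged:
On the way, in this order (a step that is already met when the one before it is completed fails the run):
1. the clamp is locked on the panel, its rubber foot pressing on the tile (value of joint clamp_handle above -0.04 rad and contact force between clamp_foot and panel above 3 N), for 0.3 s.
2. the penetrometer is held clear of its block (contact force between the fingers and penetrometer above 3 N and contact force between penetrometer and tool_block below 0.05 N and contact force between penetrometer and fixture below 0.05 N and height (world z) of penetrometer above 0.06 m), for 0.2 s.
3. the penetrometer stands upright in the ring, pressed to its red line (horizontal distance between plunger_tip and test_spot below 0.006 m and value of joint plunger between 0.0055 and 0.0105 m and angle between penetrometer's own z axis and vertical below 0.09 rad and height (world z) of penetrometer above 0.03 m and contact force between penetrometer and panel between 3 and 15 N), for 0.5 s.
At the end, for the whole second after the job is handed in: Gripper holds the penetrometer clear of block and holder, upright within 0.09 rad, still; tip within 6 mm of the ring's centre; plunger in 5.5 to 10.5 mm, pressing the panel with 3 to 15 N; clamp locked (handle above -0.04 rad, foot over 3 N); panel flat in its nest (all of step 1 and all of step 3 and z of panel in the frame of fixture between 0.01 and 0.0145 m and angle between panel's own z axis and vertical below 0.04 rad and contact force between the fingers and penetrometer above 3 N and contact force between penetrometer and tool_block below 0.05 N and contact force between penetrometer and fixture below 0.05 N and linear speed of penetrometer below 0.02 m/s); the arm keeps its last pose, push and grip.
It fails at once if the plunger is driven to its stop (beyond 13.2 mm) (value of joint plunger above 0.0132 m).
It fails at once if the penetrometer is pressed on the panel while the clamp is not locked (contact force between penetrometer and panel above 1 N and value of joint clamp_handle below -0.06 rad).
It fails at once if one of the other things is moved more than 30 mm or knocked over (distance of any of tape, glue, cup, shears from where it was at the start of the episode above 0.03 m or angle between cup's own z axis and vertical above 0.3 rad).
It also fails if it takes over 42 s, if anything falls off the work surface, if the arm or the gripper's body presses on something with over 40 N, if the wrist force passes 120 N, or if a joint passes its speed limit or range.

## Working session

There is one attempt and no reset: what is moved stays moved. The work goes in short steps, Python scripts to look and compute and a tool call to move; the robot and the scene stay as the last step left them, time stands still between calls to the robot, and variables do not carry over. Pictures are saved under pics/ and viewed, at most 13 in all, crops included, and the job is handed in when it is done.

Besides the shell and the picture viewer there is one more tool, called after "Request:" in YAML: its name, and indented under it one key for each argument. move_arm: Moves the arm, as the interface text tells. Its arguments: {"type":"object","properties":{"moves":{"type":"array","items":{"type":"array","items":{"type":"number"}}},"gripper":{"type":"number"},"newtons":{"type":"number"}},"required":["moves"]}

```bash
mkdir -p pics; ls; cat > h.py <<'E'
import numpy as np,cv2
from workcell import monitor,grab_frame,camera_model,bot
def ray(n,u,v):
    m=camera_model(n);f=240/np.tan(np.radians(m["vfov"])/2)
    d=np.array([(u-m["cx"])/f,(v-m["cy"])/f]);s=d.copy()
    for _ in range(30): s=d/(1+m["k1"]*(s@s))
    R=np.array(m["R"]);t=np.array(m["t"]);return -R.T@t,R.T@np.array([s[0],s[1],1])
def onz(n,u,v,z):
    c,d=ray(n,u,v);return c+d*(z-c[2])/d[2]
def proj(n,X):
    m=camera_model(n);f=240/np.tan(np.radians(m["vfov"])/2)
    p=np.array(m["R"])@np.array(X)+np.array(m["t"]);s=p[:2]/p[2];s=s*(1+m["k1"]*(s@s));return s*f+[m["cx"],m["cy"]]
def tri(a,b):
    (c1,d1),(c2,d2)=ray(*a),ray(*b)
    k=np.linalg.lstsq(np.c_[d1,-d2],c2-c1,rcond=None)[0]
    p,q=c1+k[0]*d1,c2+k[1]*d2;return (p+q)/2,np.linalg.norm(p-q)
E
python3 - <<'E'
from h import *
for n in("side","top"):
    cv2.imwrite(f"pics/{n}0.png",grab_frame(n));m=camera_model(n);print(n,m["vfov"],m["k1"],ray(n,320,240))
s=monitor.observe();print(s["clock"],s["position"],s["tool_rot"],s["force"],s["grip_width"])
E
```

```text
pics
side 52.999640774221355 -0.1011738080192873 (array([ 0.47503023, -0.51893881,  0.93328502]), array([ 0.08039498,  0.51985373, -0.85048837]))
top 50.72861056363025 -0.02590496572174819 (array([ 0.38411092, -0.00276456,  1.43304388]), array([ 0.09778383,  0.02243939, -0.99514708]))
0.1 [ 0.18563472 -0.59651727  0.24480584] [-3.14062598e+00  9.87292480e-05  3.01795573e-01] [ 0.27759289 -0.38542383 -0.38232561] 0.08545582073622816
```

View pics/side0.png

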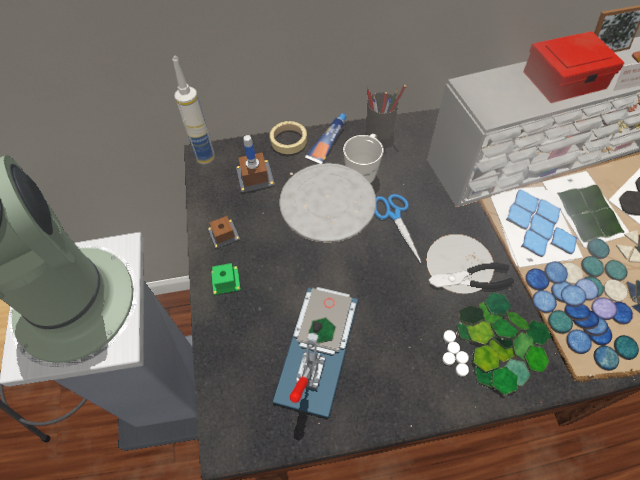

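View pics/top0.png

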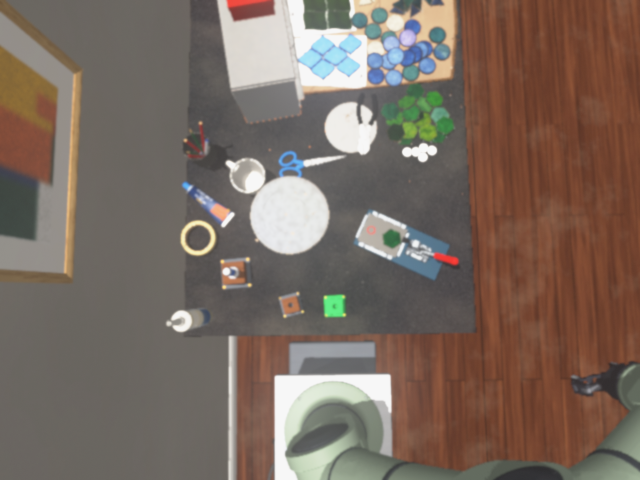

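The side view shows the clamp and panel at (318,350) with its red handle at (300,388), and the penetrometer in the larger brown block at (252,165). In the top view these are at (405,243), (447,259) and (235,272). The small brown block and the green one are decoys. Next I'll zoom in on the two areas.

```bash
python3 - <<'E'
from h import *
S=cv2.imread("pics/side0.png");T=cv2.imread("pics/top0.png")
c=lambda I,x,y,w,h,k:cv2.resize(I[y:y+h,x:x+w],None,fx=k,fy=k,interpolation=cv2.INTER_CUBIC)
a=c(S,260,280,100,160,3.75);b=c(T,345,200,125,90,3.2);d=c(T,205,240,70,60,5)
out=np.zeros((600,800,3),np.uint8);out[:600,:375]=a;out[:288,380:780]=b;out[295:595,380:730]=d
cv2.imwrite("pics/z1.png",out)
def red(I,n):
    h=cv2.cvtColor(I,cv2.COLOR_BGR2HSV).astype(int)
    m=(((h[...,0]<9)|(h[...,0]>171))&(h[...,1]>70)&(h[...,2]>60)).astype(np.uint8)
    k,l,st,ce=cv2.connectedComponentsWithStats(m)
    for i in range(1,k):
        x,y,w,hh,A=st[i]
        box=(260<x<360 and 280<y<440) if n=="side" else (345<x<470 and 200<y<290)
        if box and A>3:
            p=np.argwhere(l==i)[:,::-1].astype(float);u=np.linalg.svd(p-p.mean(0),full_matrices=False)[2][0];pr=(p-p.mean(0))@u
            print(n,st[i],ce[i],"ends",p.mean(0)+u*pr.min(),p.mean(0)+u*pr.max())
red(S,"side");red(T,"top")
E
```

```text
side [323 298  12  10  53] [328.54716981 302.47169811] ends [322.98813842 302.67390703] [334.04625679 302.27166966]
side [290 376  18  27 267] [298.44569288 389.35580524] ends [304.72851783 376.86346237] [292.27091354 401.63331757]
top [367 226   9   9  43] [371.23255814 229.55813953] ends [366.89608129 228.38371091] [375.10636274 230.60726471]
top [433 252  26  14 222] [446.3963964  258.57207207] ends [433.12329165 254.58913192] [458.53569996 262.21478571]
```

View pics/z1.png

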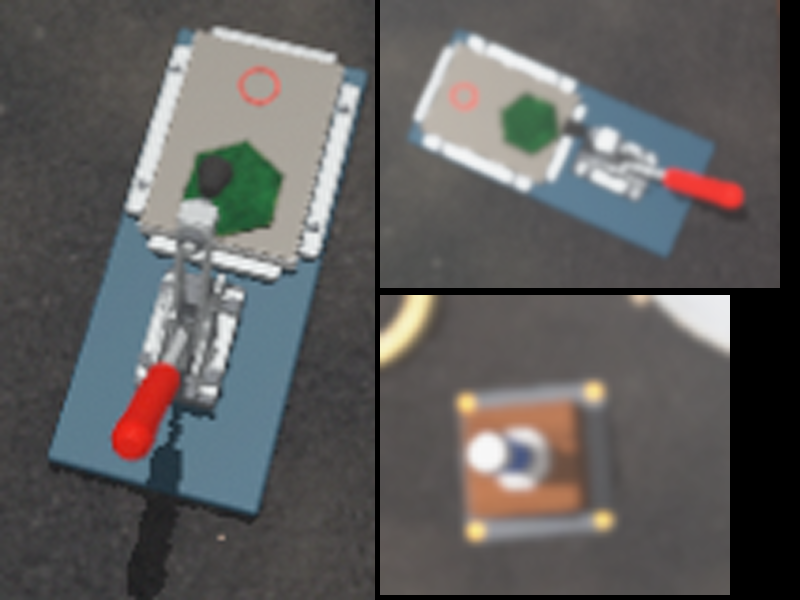

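The crop shows the clamp open, its foot above the green tile and the red ring at top (371,229.6). The foot plate of the block has its four gold screws in view, with the penetrometer cap leaning outwards because of perspective.

```bash
python3 - <<'E'
from h import *
np.set_printoptions(precision=4,suppress=True)
print("ring top",onz("top",371.0,229.5,.026),"side",onz("side",328.5,302.4,.026), tri(("top",371,229.5),("side",328.5,302.4)))
tc=lambda x,y:(345+(x-380)/3.2,200+y/3.2);sc=lambda x,y:(260+x/3.75,280+y/3.75);bc=lambda x,y:(205+(x-380)/5,240+(y-295)/5)
for p in[(713,143),(668,256),(461,30),(408,137)]:print("fix top",onz("top",*tc(*p),.012))
for p in[(50,460),(258,515),(366,72),(182,30)]:print("fix side",onz("side",*sc(*p),.012))
print("handle mid",tri(("top",446.4,258.6),("side",298.4,389.4)))
print("free end",tri(("top",458.5,262.2),("side",292.3,401.6)),"inner",tri(("top",433.1,254.6),("side",304.7,376.9)))
s=[onz("top",*bc(*p),.008) for p in[(467,403),(594,390),(476,531),(603,520)]]
print("screws",np.array(s),np.mean(s,0))
S=cv2.imread("pics/side0.png");T=cv2.imread("pics/top0.png")
for n,I,(x,y,w,h) in(("side",S,(225,125,60,70)),("top",T,(215,250,45,45))):
    q=cv2.cvtColor(I[y:y+h,x:x+w],cv2.COLOR_BGR2HSV)
    for nm,m in(("blue",cv2.inRange(q,(105,100,40),(130,255,255))),("gold",cv2.inRange(q,(15,70,140),(35,255,255)))):
        k,l,st,ce=cv2.connectedComponentsWithStats(m)
        for i in range(1,k):
            if st[i][4]>3:print(n,nm,st[i]+[x,y,0,0,0],ce[i]+[x,y])
cv2.imwrite("pics/z2.png",np.hstack([cv2.resize(S[125:195,225:285],None,fx=6,fy=6,interpolation=2),cv2.resize(T[245:300,215:265],(382,420),interpolation=2)]))
E
```

```text
ring top [ 0.5497 -0.114   0.026 ] side [ 0.5507 -0.1159  0.026 ] (array([ 0.5506, -0.1143,  0.0222]), np.float64(0.000834390797903261))
fix top [ 0.5051 -0.3333  0.012 ]
fix top [ 0.4069 -0.2901  0.012 ]
fix top [ 0.6089 -0.1145  0.012 ]
fix top [ 0.5144 -0.0657  0.012 ]
fix side [ 0.4107 -0.2932  0.012 ]
fix side [ 0.5082 -0.3389  0.012 ]
fix side [ 0.613  -0.1141  0.012 ]
fix side [ 0.5166 -0.0689  0.012 ]
handle mid (array([ 0.4616, -0.3024,  0.108 ]), np.float64(0.0021337380672175913))
free end (array([ 0.4497, -0.3271,  0.1342]), np.float64(0.0006754231000152005)) inner (array([ 0.4752, -0.2742,  0.0771]), np.float64(0.0033638240247692726))
screws [[0.4669 0.3061 0.008 ]
 [0.4732 0.234  0.008 ]
 [0.3949 0.3003 0.008 ]
 [0.4001 0.2287 0.008 ]] [0.4338 0.2673 0.008 ]
side blue [244 145  11  15 111] [249.8018 152.1171]
side gold [270 125  15  24 121] [275.4628 137.8678]
side gold [280 125   3   2   4] [280.75 125.25]
side gold [264 160   4   2   8] [265.5 160.5]
side gold [237 166   3   2   6] [238.  166.5]
side gold [270 181   4   3   9] [271.3333 182.1111]
side gold [241 188   3   2   5] [242.2 188.6]
top gold [246 257   4   4  12] [247.5 258.5]
top gold [220 259   4   5  16] [221.5 261. ]
top gold [248 283   4   4  14] [249.2857 284.5   ]
top gold [222 285   4   5  16] [223.5 287. ]
```

View pics/z2.png

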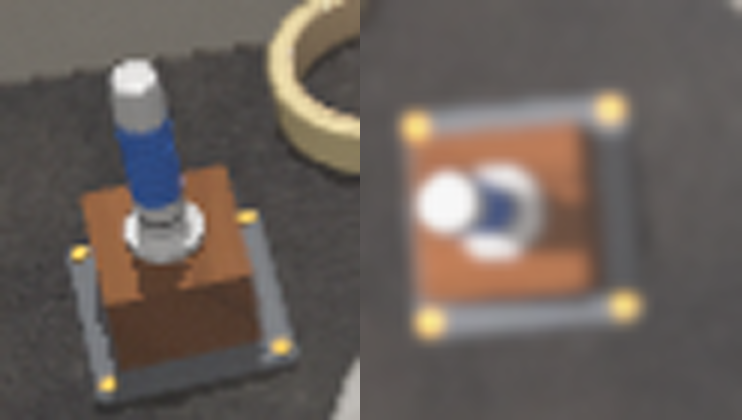

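Checks hold up: the fixture's long axis lies at 64.7°, the handle lies in its plane, and the free end is at z 134 mm. I'll close the fingers and hover above the grip point.

Request:
move_arm:
  moves:
    - [30,30,0,0.1]
    - [75,80,0,0.25]
    - [120,130,0,0.4]
    - [165,180,0,0.55]
    - [210,225,0,0.7]
    - [250,265,-20,0.827]
    - [275,293,-60,0.827]
    - [275,293,-60,0.827]
    - [275,293,-60,0.827]
  gripper: 0
  newtons: 60

```text
clock: 1.23
position: [0.4604, -0.304, 0.1851]
tool_rot: [-3.141, 0.0, 1.129]
force: [0.3, -0.6, 0.7]
grip_width: 0.0003
finger_force: 0.0
```

```bash
python3 - <<'E'
from h import *
np.set_printoptions(precision=4,suppress=True)
print("screws top",np.mean([onz("top",*p,.0095)for p in[(247.5,258.5),(221.5,261),(249.3,284.5),(223.5,287)]],0))
print("screws side",np.mean([onz("side",*p,.0095)for p in[(265.5,160.5),(238,166.5),(271.3,182.1),(242.2,188.6)]],0))
print("cap",onz("side",247.1,136.9,.142),onz("top",225.8,271.1,.142),tri(("side",247.1,136.9),("top",225.8,271.1)))
print("blue side",onz("side",249.8,152.1,.098))
s=monitor.observe();print(s["clock"],s["position"],s["tool_rot"],s["force"],bot.tip_extent)
E
```

```text
screws top [0.435  0.2686 0.0095]
screws side [0.4368 0.2656 0.0095]
cap [0.4379 0.2647 0.142 ] [0.4347 0.2681 0.142 ] (array([0.4363, 0.2693, 0.1372]), np.float64(0.0027922841605708764))
blue side [0.4373 0.2587 0.098 ]
1.225 [ 0.4604 -0.304   0.1851] [-3.1408  0.0003  1.1287] [ 0.3484 -0.6435  0.7349] 0.014
```

Request:
move_arm:
  moves:
    - [0,0,-21,0]
    - [0,0,-33,0]
    - [0,0,-39,0]
    - [-1.3,-2.7,-42,0]
    - [-3,-6.3,-46.5,0]
    - [-4.7,-10,-51,0]
    - [-6.4,-13.6,-55.5,0]
    - [-8.1,-17.2,-60,0]
    - [-9.8,-20.8,-65,0]
    - [-11.6,-24.4,-70,0]
    - [-13,-27.6,-75,0]
    - [-14.3,-30.3,-80,0]

```text
clock: 2.72
position: [0.4464, -0.334, 0.1049]
tool_rot: [-3.141, -0.0, 1.129]
force: [2.2, 2.8, 1.9]
grip_width: 0.0002
finger_force: 1.3
```

```bash
python3 - <<'E'
from h import *
S=grab_frame("side");T=grab_frame("top")
c=lambda I,x,y,w,h,k:cv2.resize(I[y:y+h,x:x+w],None,fx=k,fy=k,interpolation=2)
cv2.imwrite("pics/z3.png",np.hstack([c(S,240,230,130,200,2.5),c(T,350,190,130,200,2.5)]))
E
```

```text
(no output)
```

View pics/z3.png

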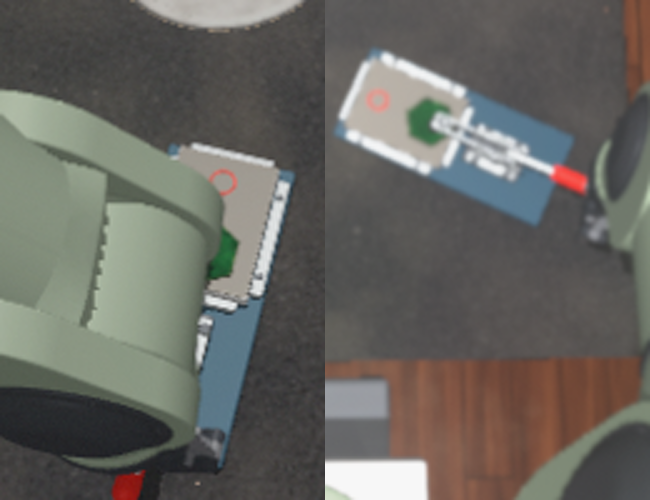

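The handle is following and the arm's foot is coming down over the tile (top view of the crop, about (435,120)). I'll carry on down the arc.

Request:
move_arm:
  moves:
    - [-1.3,-2.7,-5,0]
    - [-2.4,-5,-10,0]
    - [-3.2,-6.8,-15,0]
    - [-3.9,-8.1,-19,0]
    - [-4,-8.6,-22,0]
    - [-4,-8.6,-24,0]
    - [-4,-8.6,-26,0]
    - [-4,-8.6,-26,0]
    - [-4,-8.6,-26,0]

```text
clock: 3.95
position: [0.4425, -0.3427, 0.0795]
tool_rot: [3.141, 0.0, 1.129]
force: [-2.0, -0.3, 4.1]
grip_width: 0.0001
finger_force: 2.1
```

Request:
move_arm:
  moves:
    - [0,0,-1,0]
    - [0,0,-2,0]
    - [0,0,-3,0]
    - [0,0,-3,0]

```text
clock: 4.45
position: [0.4424, -0.3432, 0.0769]
tool_rot: [3.141, 0.001, 1.128]
force: [-4.0, -1.1, 13.9]
grip_width: 0.0001
finger_force: 6.9
```

Force has climbed to 14 N, so it looks stopped. I'll push a touch more, lift off and check.

Request:
move_arm:
  moves:
    - [0,0,-1,0]
    - [0,0,-2,0]
    - [0,0,-2,0]

```text
clock: 4.82
position: [0.4424, -0.3434, 0.0751]
tool_rot: [3.141, 0.001, 1.128]
force: [-5.7, -1.5, 19.8]
grip_width: -0.0001
finger_force: 9.8
```

Request:
move_arm:
  moves:
    - [0,0,10,0]
    - [0,0,50,0]
    - [0,30,110,0]
    - [0,80,140,-0.15]
    - [0,140,150,-0.3]
    - [0,200,150,-0.45]
    - [0,260,150,-0.6]
    - [0,320,150,-0.75]
    - [0,380,150,-0.9]
    - [0,440,150,-1.05]
    - [0,500,150,-1.1]
  gripper: 0.65

```text
clock: 6.2
position: [0.4424, 0.141, 0.2245]
tool_rot: [3.141, -0.0, 0.024]
force: [1.4, -0.6, -0.8]
grip_width: 0.0552
finger_force: 0.0
```

```bash
python3 - <<'E'
from h import *
S=grab_frame("side");T=grab_frame("top")
c=lambda I,x,y,w,h,k:cv2.resize(I[y:y+h,x:x+w],None,fx=k,fy=k,interpolation=2)
cv2.imwrite("pics/z4.png",np.hstack([c(S,250,270,130,160,3),c(T,345,190,130,160,3)]))
def red(I,n):
    h=cv2.cvtColor(I,cv2.COLOR_BGR2HSV).astype(int)
    m=(((h[...,0]<9)|(h[...,0]>171))&(h[...,1]>70)&(h[...,2]>60)).astype(np.uint8)
    k,l,st,ce=cv2.connectedComponentsWithStats(m)
    for i in range(1,k):
        x,y,w,hh,A=st[i]
        if A>10 and ((260<x<360 and 280<y<440) if n=="side" else (345<x<470 and 200<y<290)):print(n,st[i],ce[i])
red(S,"side");red(T,"top")
s=monitor.observe();print(s["clock"],s["position"],s["tool_rot"],s["qpos"],s["grip_width"])
E
```

```text
side [323 298  12  10  53] [328.60377358 302.54716981]
side [286 393  20  44 445] [295.14382022 414.65617978]
top [367 226   9   8  36] [370.91666667 229.55555556]
top [439 256  28  18 249] [453.07630522 264.74698795]
6.3 [0.44180563 0.14624333 0.22453893] [-3.13887265e+00 -6.62780434e-04  3.38640576e-02] [-0.20590241  0.30799942 -0.29294449  2.01780126  0.11600902  0.8297162
 -2.10107029] 0.05516840593096048
```

View pics/z4.png

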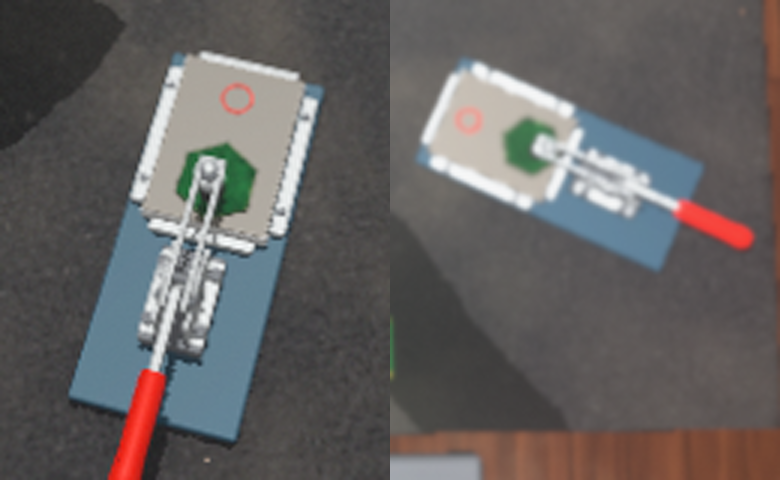

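The handle stayed down, level, with its foot on the tile (left crop (210,175)). I'll check its level numerically and go above the penetrometer.

Request:
move_arm:
  moves:
    - [-2,25,0,0.08]
    - [-4,55,0,0.2]
    - [-6,85,0,0.32]
    - [-6,109,0,0.44]
    - [-6,109,0,0.47]
    - [-6,109,0,0.47]

```text
clock: 7.05
position: [0.4366, 0.2479, 0.2242]
tool_rot: [3.141, 0.0, 0.498]
force: [0.1, -0.3, -1.0]
grip_width: 0.0554
finger_force: 0.0
```

```bash
python3 - <<'E'
from h import *
np.set_printoptions(precision=4,suppress=True)
print(tri(("side",295.1,414.7),("top",453.1,264.7)))
a=np.array([.428,.904]);C=np.array([.5105,-.2023])
for z in(.055,.060,.065,.07):  # axis points at both ends in plane, free end
    for u in((290,436),(301,393.5)): p=onz("side",*u,z)[:2]-C; print(z,"side s",p@a)
    for u in((466,270),(440.5,259)): p=onz("top",*u,z)[:2]-C; print(z,"top s",p@a)
s=monitor.observe();print(s["clock"],s["position"],s["tool_rot"],s["qpos"],s["grip_width"])
E
```

```text
(array([ 0.4478, -0.3319,  0.0547]), np.float64(0.0020699922400566166))
0.055 side s -0.18084812803339925
0.055 side s -0.10451410943821035
0.055 top s -0.1819282137645552
0.055 top s -0.10735859935004108
0.06 side s -0.18153454767543362
0.06 side s -0.10563509198933771
0.06 top s -0.18080991220164694
0.06 top s -0.10651086106744947
0.065 side s -0.18222096731746792
0.065 side s -0.10675607454046507
0.065 top s -0.17969161063873867
0.065 top s -0.10566312278485791
0.07 side s -0.18290738695950234
0.07 side s -0.10787705709159245
0.07 top s -0.1785733090758304
0.07 top s -0.10481538450226625
7.05 [0.4366 0.2479 0.2242] [3.1414 0.0005 0.498 ] [-0.3089  0.3783 -0.4159  1.9251  0.1954  0.8778 -1.897 ] 0.055382346899239425
```

The handle measures 74–75 mm long in plan at z≈60, so it is level and locked. Now I'll centre over the penetrometer and descend.

Request:
move_arm:
  moves:
    - [-0.6,10,0,0]
    - [-0.6,19,0,0]
    - [-0.6,19,-20,0]
    - [-0.6,19,-45,0]
    - [-0.6,19,-70,0]
    - [-0.6,19,-95,0]
    - [-0.6,19,-115,0]
    - [-0.6,19,-127,0]
    - [-0.6,19,-131,0]
    - [-0.6,19,-131,0]
    - [-0.6,19,-131,0]

```text
clock: 8.43
position: [0.4363, 0.2678, 0.0939]
tool_rot: [-3.141, -0.001, 0.499]
force: [-0.2, -0.5, -0.3]
grip_width: 0.0556
finger_force: 0.0
```

```bash
python3 - <<'E'
from h import *
S=grab_frame("side");T=grab_frame("top")
c=lambda I,x,y,w,h,k:cv2.resize(I[y:y+h,x:x+w],None,fx=k,fy=k,interpolation=2)
cv2.imwrite("pics/z5.png",np.hstack([c(S,200,90,100,120,4),c(T,190,230,100,120,4)]))
E
```

```text
(no output)
```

View pics/z5.png

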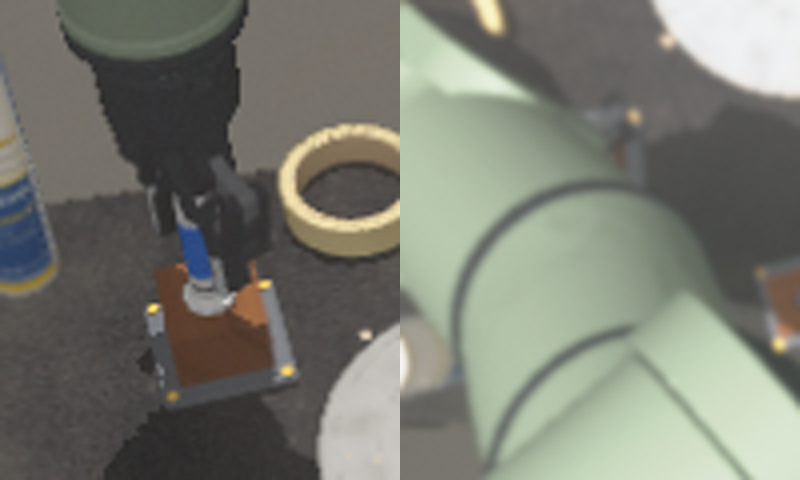

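The penetrometer stands between the fingers (left crop (195,245)), so I'll close on it.

Request:
move_arm:
  moves:
    - [0,0,0,0]
    - [0,0,0,0]
    - [0,0,0,0]
    - [0,0,0,0]
    - [0,0,0,0]
    - [0,0,0,0]
  gripper: 0
  newtons: 60

```text
clock: 9.28
position: [0.4361, 0.2676, 0.0935]
tool_rot: [-3.142, -0.0, 0.499]
force: [-1.6, -0.2, 6.0]
grip_width: 0.019
finger_force: 58.3
```

Request:
move_arm:
  moves:
    - [0,0,6,0]
    - [0,0,14,0]
    - [0,0,24,0]
    - [0,0,36,0]
    - [0,0,50,0]
    - [0,0,65,0]
    - [0,0,80,0]
    - [0,0,90,0]
    - [0,0,90,0]
    - [0,0,90,0]

```text
clock: 10.52
position: [0.4359, 0.2673, 0.1829]
tool_rot: [3.142, 0.001, 0.499]
force: [0.4, -0.5, -2.1]
grip_width: 0.0191
finger_force: 58.5
```

```bash
python3 - <<'E'
from h import *
S=grab_frame("side")
c=lambda I,x,y,w,h,k:cv2.resize(I[y:y+h,x:x+w],None,fx=k,fy=k,interpolation=2)
cv2.imwrite("pics/z6.png",c(S,200,60,100,120,5))
E
```

```text
(no output)
```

View pics/z6.png

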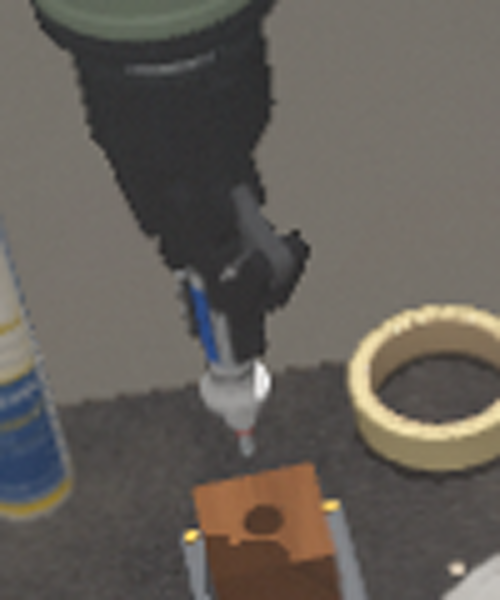

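The penetrometer is held clear of the block, plunger tip at crop (247,453) above the hole. Next I'll carry it over to the ring.

Request:
move_arm:
  moves:
    - [5,-20,0,0]
    - [17,-60,0,0]
    - [31,-105,0,0]
    - [45,-150,0,0]
    - [59,-195,0,0]
    - [72,-240,0,0]
    - [86,-285,0,0]
    - [100,-330,0,0]
    - [110,-365,0,0]
    - [114,-382,0,0]
    - [114,-382,0,0]
    - [114,-382,0,0]

```text
clock: 12.08
position: [0.5498, -0.113, 0.1832]
tool_rot: [-3.141, -0.0, 0.5]
force: [-0.2, 0.3, -0.8]
grip_width: 0.0192
finger_force: 58.7
```

Request:
move_arm:
  moves:
    - [0,0,-15,0]
    - [0,0,-30,0]
    - [0,0,-40,0]
    - [0,0,-50,0]
    - [0,0,-55,0]
    - [0,0,-55,0]
    - [0,0,-55,0]

```text
clock: 12.95
position: [0.5502, -0.1145, 0.1286]
tool_rot: [3.141, -0.0, 0.499]
force: [-0.3, -0.7, -0.6]
grip_width: 0.0197
finger_force: 58.7
```

```bash
python3 - <<'E'
from h import *
np.set_printoptions(precision=4,suppress=True)
print("at block: tip",onz("side",249.3,150.5,.0994))
S=grab_frame("side");T=grab_frame("top")
c=lambda I,x,y,w,h,k:cv2.resize(I[y:y+h,x:x+w],None,fx=k,fy=k,interpolation=2)
cv2.imwrite("pics/z7.png",np.hstack([c(S,290,250,80,100,5),c(T,330,190,80,100,5)]))
s=monitor.observe();print(s["clock"],s["position"],s["tool_rot"],s["force"],"tip exp px",proj("side",s["position"]-[0,0,.0835]),"ring",proj("side",[.5502,-.115,.026]))
E
```

```text
at block: tip [0.4367 0.2626 0.0994]
13.05 [ 0.5502 -0.1145  0.1286] [ 3.1413 -0.0005  0.4987] [-0.5257 -0.1478 -2.2325] tip exp px [328.0992 297.8895] ring [328.1804 302.037 ]
```

View pics/z7.png

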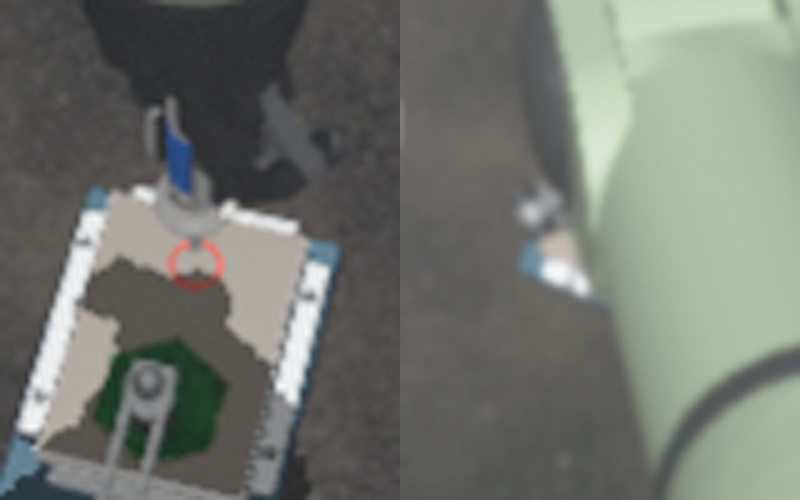

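The left crop shows the tip just above and short of the ring (ring centre (195,264), tip end about (196,248)), as expected at 19 mm height. I'll go down to just above contact.

Request:
move_arm:
  moves:
    - [0,0,-6,0]
    - [0,0,-12,0]
    - [0,0,-15,0]
    - [0,0,-15,0]
    - [0,0,-15,0]

```text
clock: 13.68
position: [0.5501, -0.1145, 0.1134]
tool_rot: [3.142, -0.0, 0.499]
force: [-0.3, 0.8, -1.5]
grip_width: 0.0193
finger_force: 58.7
```

```bash
python3 - <<'E'
from h import *
np.set_printoptions(precision=4,suppress=True)
S=grab_frame("side")
I=cv2.resize(S[283:318,305:352],None,fx=16,fy=16,interpolation=2)
I=cv2.convertScaleAbs(I,alpha=1.4,beta=-40)
cv2.imwrite("pics/z8.png",I)
s=monitor.observe();p=s["position"];print(s["clock"],p,s["force"])
cr=lambda q:(q-[305,283]+.5)*16
for d in(0,.012,.022):print("axis at",d,cr(proj("side",p-[0,0,.0835-d])))
print("ring",cr(np.array([328.6,302.45])))
E
```

```text
13.725 [ 0.5501 -0.1144  0.1134] [-0.5008 -0.2748 -1.3333]
axis at 0 [377.256  296.1766]
axis at 0.012 [376.9621 256.7285]
axis at 0.022 [376.712  223.2068]
ring [385.6 319.2]
```

View pics/z8.png

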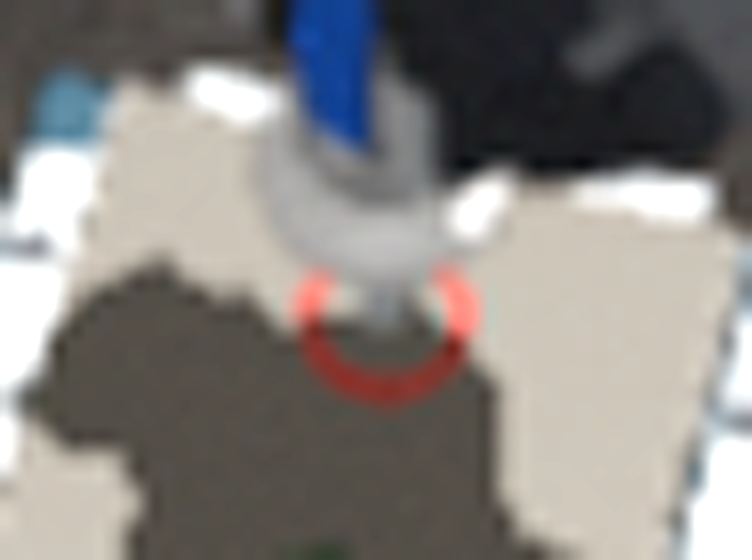

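The tip end shows at about (387,325), so the tip centre is about (387,305) at 4 mm height, falling to about (387,318) at contact. The ring centre is (386,319), so it is on target. Pressing gently.

Request:
move_arm:
  moves:
    - [0,0,-2,0]
    - [0,0,-4,0]
    - [0,0,-6,0]
    - [0,0,-7,0]
    - [0,0,-8,0]
    - [0,0,-8,0]
    - [0,0,-8,0]

```text
clock: 14.6
position: [0.5501, -0.1145, 0.1054]
tool_rot: [3.141, -0.0, 0.499]
force: [-0.3, 0.6, 3.5]
grip_width: 0.019
finger_force: 58.8
```

Request:
move_arm:
  moves:
    - [0,0,-1,0]
    - [0,0,-2,0]
    - [0,0,-3,0]
    - [0,0,-4,0]
    - [0,0,-4,0]
    - [0,0,-4,0]
    - [0,0,-4,0]
    - [0,0,-4,0]
    - [0,0,-4,0]

```text
clock: 15.72
position: [0.5502, -0.1145, 0.1014]
tool_rot: [3.141, -0.0, 0.499]
force: [-0.9, 0.5, 6.3]
grip_width: 0.0191
finger_force: 59.2
```

```bash
python3 - <<'E'
from h import *
F=[]
for i in range(10):
    S=grab_frame("side");F.append(monitor.observe()["force"])
print(np.mean(F,0),monitor.observe()["position"])
I=cv2.resize(S[270:360,275:375],None,fx=6,fy=6,interpolation=2)
cv2.imwrite("pics/z9.png",I)
E
```

```text
[-0.79405227  0.5169021   6.86982793] [ 0.55011671 -0.11447444  0.1014018 ]
```

View pics/z9.png

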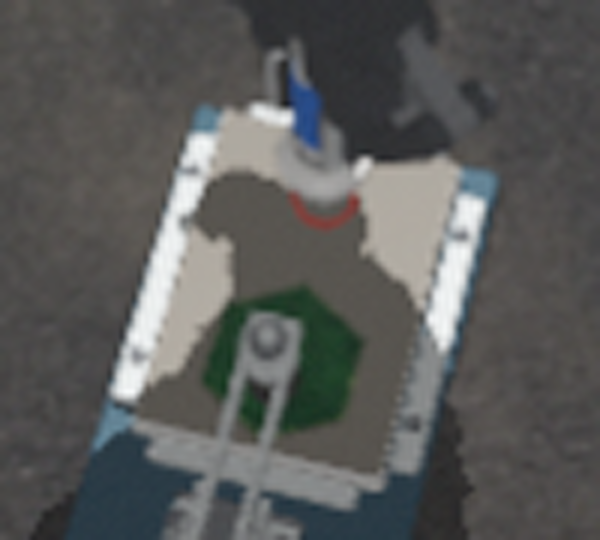

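The penetrometer stands in the ring, clamp foot still down on the tile at (268,340). Pressing force is 6.9 N above a −1.3 N baseline, or about 8.2 N, which means the plunger is about 8 mm in. Handing in.

```bash
python3 -c "
from workcell import bot
print(bot.job_done())"
```

```text
the job is handed in; nothing more can be done
None
```

I locked the clamp on the panel and handed the job in with the gripper holding the penetrometer upright in the red ring, pressed with about 8 N (plunger about 8 mm in, at its red line); the hand-in returned no verdict.

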